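# Put the repaired watch away and close the dust case

## Robot

A 7-joint arm with a two-finger parallel gripper is mounted at the origin on a cart in front of the work surface, level with it; the furniture and walls round the work are solid. World frame = base frame: x ahead of the robot, y to its left, z up, the work surface at z = 0. Lengths are in m, angles in rad, forces in N, time in s.
With the tool pointing down it reaches from about 0.425 to 0.875 m from the base axis. Payload 4.7 kg.
Tool frame: the origin (TCP) lies between the finger pads; the fingertips stand 17 mm ahead of it and the grasp point (between the pads) lies 2 mm behind it; z points along the fingers, y is the line along which they close (so a half turn about z gives the same grasp; the last joint's range is limited). The gripper opens to 85 mm and grips with 20 to 120 N. Pads are 22 mm wide; open, the fingers measure 114 mm over their backs; the gripper's body (76 mm by 85 mm) begins 54 mm behind the grasp point. The pads swing forward as they close: fully open they stand 13 mm farther back than shut.
Start: joints at [-1.099, 0.321, -0.07, 1.45, 0.023, 1.371, -0.057], TCP at [0.287, 0.583, 0.248] pointing down, gripper open.
Joint ranges: [-2.86, 2.86], [-0.3, 2.09], [-1.38, 1.24], [0.06, 2.45], [-1.56, 4.7], [0.09, 2.05], [-2.69, 2.69]. Speed limits (rad/s): [2.57, 2.57, 3.14, 3.14, 3.14, 3.14, 3.14].

## Interface

Orientations are given as a unit quaternion [w, x, y, z].
In Python, from station import get_obs, camera, get_calibration, sign_off gives the robot as it stands.
- The arm moves only by the shell command python3 -m jog 'ROWS' [OPENING] [FORCE]. ROWS is a JSON object whose one key "steps" holds a list that holds one entry, the list of rows, each a list of 4 numbers: the shift along the tool's x, y, z in m, then the turn about the tool's z in degrees. A call has 1 to 20 rows; each row shifts and turns the commanded pose from where the row before left it, along the tool's axes as they then stand; what a row does not reach is not made up. A row lasts 1/12 s, in which the tool goes at most 41.7 mm and 7.16 degrees, less where a joint would pass 70% of its speed; a pose out of reach is approached as far as the arm can. A call is refused whole if a number of a shift passes 0.0417 or a number of a turn 7.16, either way. A call with a gripper value outside its range is refused whole. OPENING is the opening, from -1 (shut) to 1 (fully open), set as the call begins (- or left out, the last holds). The fingers move at their own pace and stop on an object; FORCE is the grip in N (left out, the last holds). Time passes only in rows, so rows that do not move let the fingers close. It gives the time, the measured TCP pose, the force, the opening and the grip force at its end, in the units of the state.
- get_obs(): the state, without advancing time (a new reading comes with each control period).
- camera(name): name is "scene" or "top"; returns (picture, depth): 400x640x3 uint8, red, green, blue; 400x640 float32, m along the optical axis (not along the pixel's ray), 0 where there is no reading.
- get_calibration(name): a dict with "fx", "fy", "cx", "cy" (pixels), "dist" ([k1, k2, p1, p2, k3] as OpenCV has them; the pictures are not rectified), "origin" and "attitude" of the camera in the world. Camera axes: x right, y down, z forward; pixel columns grow to the right and rows downward; lengths in m; the calibration is good to about 2 mm. A picture is of the moment at which its call begins. get_calibration takes no time and is no camera call.
- sign_off(): hands the job in; it is judged then, once.
The state is a dict: "time": time; "joints": joint angles; "dq": joint speeds; "joint_efforts": joint torques, N m; "ee_pos": TCP position; "tcp_rot": TCP orientation; "contact_force": force on the tool from outside, world axes, zero at the start; "torque": the same for the moment, N m; "grip_width": opening from 0.0 (shut) to 1.0 (fully open); "finger_force": force on a finger pad.
Only numpy, scipy, OpenCV 4.12 (cv2) and the standard library are available. Lean on these libraries where they do the work, as an engineer would, in place of code of your own. Each camera call takes 0.05 s, during which the arm holds its last target. There are 200 camera calls.

## Task

Lay the gold watch dial up on the blue felt in the open part of the wooden dust case, setting it down rather than dropping it. Then slide the glass door shut by its black handle until it is firmly pressed against the rubber stop and stays pressed there when you let go; feel for the stop, and do not ram it. Leave the square watch, the yellow pot and the black loupe alone.

Things in the scene. Friction and masses are not known exactly. Their poses are not given: they have to be found in the camera images.
- case: Low wooden dust case fixed to the worktop, 150 (x) x 250 (y) x 58 mm; rails up to 70 mm high along both long sides. Origin: centre of its underside; y along its length, z up. Its -y half is the open compartment (inside x -67 to 67, y -117 to 0, felt floor z = 32, wall tops 58 mm); the +y half is roofed by a fixed clear pane over two stored watches.
- bed (a point): Point on top of the felt in the middle of the open compartment, at (0, -64, 32) mm in the case's frame; axes as the case's. The watch may lie anywhere flat on this felt.
- door: Clear glass sliding door, 136 (x) x 120 (y) x 5 mm. Origin: centre of its underside, 59.5 mm above the worktop; axes as the case's. It slides only along the case's y, starts open with its origin at y = +30 to +55 mm in the case's frame, and closes towards -y. It drags with about 5 N in its track and stays where it is left.
- handle (a point): Top centre of the door's black handle, 27 mm above the door's underside; axes as the case's. The handle is an upright ridge 60 (x) x 12 (y) x 22 mm on the door, with a foot 70 x 20 x 3 mm round its base. Pinch it across its 12 mm, or push on its +y face.
- head_frame: Aluminium cross frame at the case's -y end, 150 x 8 x 22 mm, carrying the black rubber stop strip (frame and strip count as one). Origin: centre of its underside, (0, -129, 53) mm in the case's frame. The strip is on adjusting screws; their setting differs each time and is not reported: the door first touches it with its origin anywhere from y = -56 to -32 mm in the case's frame.
- stop (a point): Middle of the frame's inner face, behind the rubber strip (not the strip's own position). The rubber yields 1 mm per 5 N and is solid after 5.5 mm. The door is home when it presses on the rubber with over 3 N (8 N of push or more, with the drag); let go, the drag keeps it pressed with up to 5 N. Over 18 N on the rubber (23 N of push) is ramming.
- gold_watch: Loose gold watch head without strap, round dial, 40 (x) x 33 (y) x 11 mm, about 60 g, lying on a small grey-topped board (top 22 mm above the worktop) beside the square watch; the two may have changed places. Origin: centre of its underside, z up through the dial; grasp across its y, 33 mm.
- square_watch: Loose steel watch head with a square blue-white dial, 40 x 33 x 11 mm, origin at the centre of its underside. Leave it alone.
- yellow_pot: Loose round yellow pot, diameter 43, height 18 mm, origin at the centre of its underside. Leave it alone.
- loupe_b: Loose black eye loupe standing on its wide end, diameter 33, height 28 mm, origin at the centre of its underside. Leave it alone.
- stall_frame: Fixed steel frame of the stall, with square upright posts 30 mm thick from the floor to 850 mm above the worktop. Origin on the floor; the two front posts stand at (-266, -429) and (-266, +402) mm from it, at the worktop's front edge. Keep the arm clear of them, above all of the right one (some arms start outside it: fold in to swing past).
There are look-alikes about, which are no part of the job. Leave any pink or turquoise look-alike of the gold_watch alone.

How it is judged:
On the way, in this order (a step that is already met when the one before it is completed fails the run):
1. the gold watch lies dial up on the felt of the open compartment, let go (x of gold_watch in the frame of bed between -0.05 and 0.05 m and y of gold_watch in the frame of bed between -0.045 and 0.05 m and z of gold_watch in the frame of bed between -0.005 and 0.006 m and angle between gold_watch's own z axis and vertical below 0.25 rad and contact force between the fingers and gold_watch below 0.1 N), for 0.2 s.
2. the door presses on the rubber stop with over 3 N (contact force between door and head_frame above 3 N), for 0.2 s.
At the end, for the whole second after the job is handed in: The gold watch lies flat (within 0.25 rad), dial up, on the felt of the compartment (its centre within 50 mm of the bed point along the case's x, and from 45 mm to the -y side to 50 mm to the +y side of it), at rest; the door stands still and still presses on the rubber stop with over 2 N (all of step 1 and linear speed of gold_watch below 0.02 m/s and contact force between door and head_frame above 2 N and linear speed of door below 0.005 m/s); the robot touches nothing.
It fails at once if the door is rammed: more than 18 N between door and stop (contact force between door and head_frame above 18 N).
It fails at once if the gold watch is dropped or thrown (over 0.5 m/s while not held) (contact force between the fingers and gold_watch below 0.1 N and linear speed of gold_watch above 0.5 m/s).
It fails at once if the square watch, the yellow pot or the loupe is moved by more than 30 mm (distance of any of square_watch, yellow_pot, loupe_b from where it was at the start of the episode above 0.03 m).
It also fails if it takes over 59 s, if anything falls off the work surface, if the arm or the gripper's body presses on something with over 40 N, if the wrist force passes 120 N, or if a joint passes its speed limit or range.

## Working session

There is one attempt and no reset: what is moved stays moved. The work goes in short steps, Python scripts to look and compute and a shell command to move; the robot and the scene stay as the last step left them, time stands still between calls to the robot, and variables do not carry over. Pictures are saved under pics/ and viewed, at most 10 in all, crops included, and the job is handed in when it is done.

```bash
mkdir -p pics; ls
python3 - <<'E'
from station import *
import cv2
o=get_obs();print(o)
for n in("scene","top"):
    p,d=camera(n);cv2.imwrite(f"pics/{n}0.png",p[:,:,::-1]);print(n,get_calibration(n));
    import numpy as np;np.savez(f"{n}0.npz",p=p,d=d)
E
```

```text
pics
{'time': 0.0, 'joints': array([-1.09892713,  0.32182793, -0.07011408,  1.45168929,  0.0225825 ,
        1.37080814, -0.05690427]), 'dq': array([ 0.00178064,  0.00067465, -0.00041835, -0.00084129, -0.00252803,
       -0.00051561,  0.00049688]), 'joint_efforts': array([-4.96121083e-04, -4.93594515e+01, -3.82717922e-01, -3.14323425e+01,
        1.29192552e-02,  1.15728282e-02, -3.79380420e-07]), 'ee_pos': array([0.28705952, 0.58260243, 0.24721333]), 'tcp_rot': array([-1.84752319e-04,  2.26866418e-01,  9.73925399e-01, -9.54967634e-04]), 'contact_force': array([ 0.44577552,  0.60802579, -0.79648836]), 'torque': array([ 0.00054731, -0.06543291, -0.05526242]), 'finger_force': 0.0, 'grip_width': 1.0047252305674024}
scene {'fx': 419.89517590062366, 'fy': 419.89517590062366, 'cx': 316.56803436593594, 'cy': 202.14916925559444, 'dist': array([-0.07923451,  0.        ,  0.        ,  0.        ,  0.        ]), 'origin': array([-0.56797835, -0.60722414,  0.73478542]), 'attitude': array([-0.35757872,  0.7734569 , -0.47334551,  0.22326196])}
top {'fx': 399.0383011155086, 'fy': 399.0383011155086, 'cx': 322.07371240762086, 'cy': 202.47719705838338, 'dist': array([-0.02954245,  0.        ,  0.        ,  0.        ,  0.        ]), 'origin': array([ 0.32862499, -0.05688814,  0.92814663]), 'attitude': array([ 0.05891421, -0.69734585,  0.71104142, -0.06824946])}
```

View pics/scene0.png

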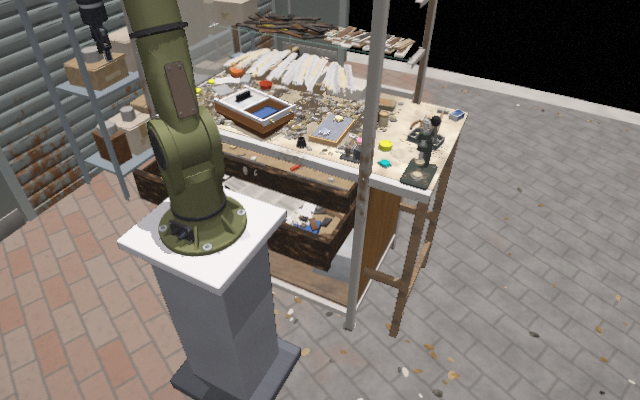

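View pics/top0.png

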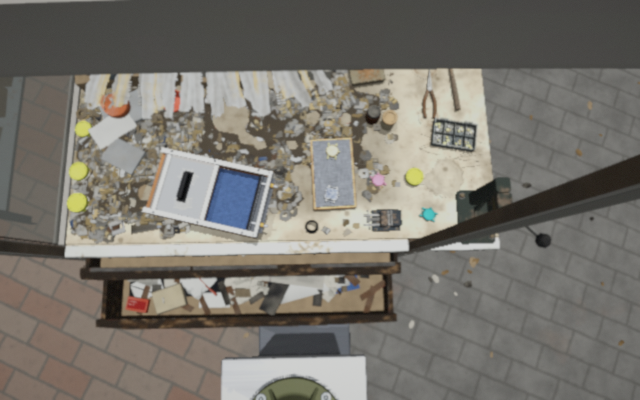

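The top view shows the case at about (208,193), with blue felt at (236,197) and the handle at (185,186). The board is at (332,174). Watch candidates are (332,151) and (331,193) on the board, pink (377,179) and turquoise (428,214). The round gold-ish one at (332,151) fits best, and I'll confirm it in an enlarged crop.

Run:
```python
import cv2
a=cv2.imread("pics/top0.png")
cv2.imwrite("pics/c1.png",cv2.resize(a[125:245,290:440],None,fx=5,fy=5,interpolation=cv2.INTER_CUBIC)[:600,:800])
cv2.imwrite("pics/c2.png",cv2.resize(a[140:250,135:285],None,fx=5,fy=5,interpolation=cv2.INTER_CUBIC))
```

```text
(no output)
```

View pics/c1.png

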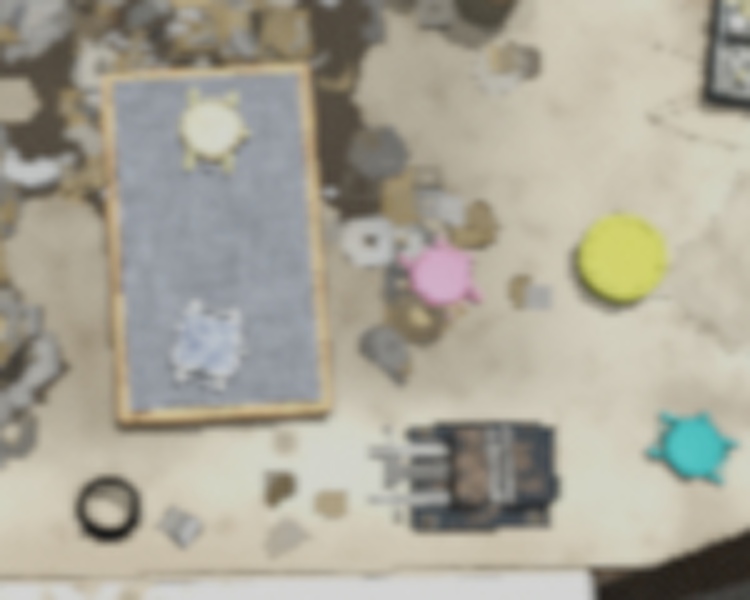

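View pics/c2.png

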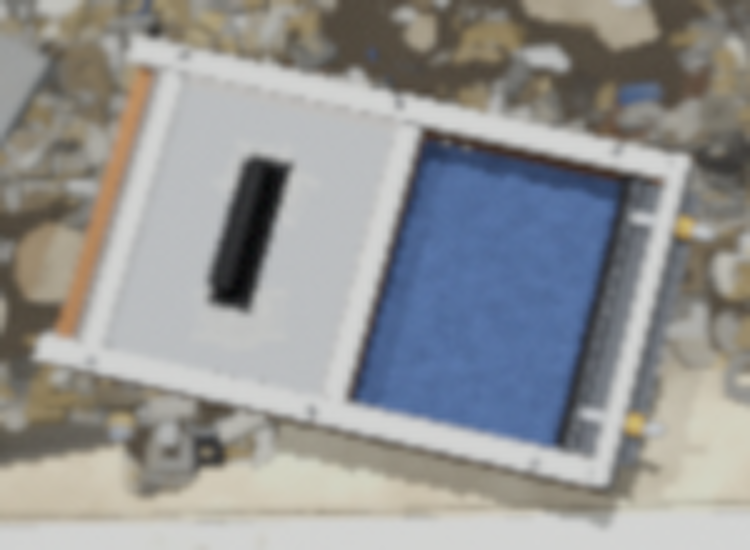

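The crop shows the gold round watch at crop (213,128), top pixel (332.6,150.6), with its lugs running up and down and the crown to the right. The steel square watch is at (331,193). Pink and turquoise lie off the board, so the gold one is the target. In the second crop, the case rails' outer corners are at about (133,42), (690,158), (607,485) and (36,355), and the handle is at about (250,232).

```bash
cat > h.py <<'E'
import numpy as np,cv2
from scipy.spatial.transform import Rotation as R
from station import *
def ray(n,uv,z):
    c=get_calibration(n);K=np.array([[c['fx'],0,c['cx']],[0,c['fy'],c['cy']],[0,0,1]])
    p=cv2.undistortPoints(np.array(uv,float).reshape(-1,1,2),K,c['dist'])[:,0]
    q=c['attitude'];r=R.from_quat([q[1],q[2],q[3],q[0]])
    d=r.apply(np.c_[p,np.ones(len(p))]);o=c['origin']
    return o+d*((z-o[2])/d[:,2])[:,None]
E
python3 - <<'E'
from h import *
np.set_printoptions(precision=4,suppress=True)
a=cv2.imread("pics/top0.png")
cr=np.array([[133,42],[690,158],[607,485],[36,355]])/5+[134.6,139.6]
P=ray("top",cr,.07);print(P)
print([np.linalg.norm(P[i]-P[(i+1)%4]) for i in range(4)])
c=P.mean(0);yv=(P[0]+P[3]-P[1]-P[2])[:2];yaw=np.arctan2(-yv[0],yv[1]);print("case",c,"yaw deg",np.degrees(yaw))
hsv=cv2.cvtColor(a,cv2.COLOR_BGR2HSV)
def blob(m,box):
    x0,y0,x1,y1=box;k=np.zeros(m.shape,np.uint8);k[y0:y1,x0:x1]=m[y0:y1,x0:x1]
    n,l,s,ce=cv2.connectedComponentsWithStats(k);i=1+np.argmax(s[1:,4]);return (l==i),ce[i],s[i]
Ry=np.array([[np.cos(yaw),-np.sin(yaw)],[np.sin(yaw),np.cos(yaw)]])
def incase(p):return (p[:,:2]-c[:2])@Ry
# handle
m=(a.max(2)<60).astype(np.uint8);k,ce,s=blob(m,(170,165,200,210))
r=cv2.minAreaRect(np.argwhere(k)[:,::-1].astype(np.float32));print("handle",ce,s,r)
H=ray("top",[ce],.083);print(H,incase(H))
H2=ray("top",[[134.6+255/5,139.6+232/5]],.0865);print(H2,incase(H2))
# felt
m=((hsv[...,0]>100)&(hsv[...,0]<125)&(hsv[...,1]>120)).astype(np.uint8);k,ce,s=blob(m,(195,155,275,240))
r=cv2.minAreaRect(np.argwhere(k)[:,::-1].astype(np.float32));b=cv2.boxPoints(r);F=ray("top",b,.032);print("felt",F,incase(F))
# gold watch: lighter/yellow against grey board
m=((hsv[...,0]>15)&(hsv[...,0]<40)&(hsv[...,1]>30)).astype(np.uint8);k,ce,s=blob(m,(318,140,348,164))
uv=np.argwhere(k)[:,::-1];W=ray("top",uv,.031);print("watch",ce,s,W.mean(0),W.min(0),W.max(0))
w=W[:,:2]-W[:,:2].mean(0);e,v=np.linalg.eigh(w.T@w);print(v[:,1],e)
lug=np.array([[215,95],[208,166]])/5+[289.6,124.6];L=ray("top",lug,.027);print("lugs",L, np.degrees(np.arctan2(*(L[0]-L[1])[1::-1])))
bo=np.array([[105,78],[310,65],[328,412],[118,424]])/5+[289.6,124.6];print("board",ray("top",bo,.022))
# tool axes
q=get_obs()['tcp_rot'];print(R.from_quat([q[1],q[2],q[3],q[0]]).as_matrix())
E
```

```text
[[0.6156 0.2885 0.07  ]
 [0.5572 0.0383 0.07  ]
 [0.4128 0.0737 0.07  ]
 [0.474  0.3234 0.07  ]]
[np.float64(0.25689240124128415), np.float64(0.1487001922316938), np.float64(0.2570846055492396), np.float64(0.14586434200045312)]
case [0.5149 0.181  0.07  ] yaw deg -13.455638308980376
handle [184.119  186.2571] [178 173  14  28 210] ((184.08258056640625, 186.2247772216797), (7.37526273727417, 28.734792709350586), 16.699243545532227)
[[0.5236 0.2287 0.083 ]] [[-0.0026  0.0484]]
[[0.5233 0.2243 0.0865]] [[-0.0019  0.0441]]
felt [[0.4601 0.1922 0.032 ]
 [0.5793 0.1628 0.032 ]
 [0.5528 0.0762 0.032 ]
 [0.4349 0.1075 0.032 ]] [[-0.0559 -0.0018]
 [ 0.0669 -0.0027]
 [ 0.0613 -0.0931]
 [-0.0607 -0.0901]]
watch [331.7576 155.0606] [326 151  13   8  33] [ 0.6041 -0.0954  0.031 ] [ 0.5968 -0.1103  0.031 ] [ 0.6137 -0.0821  0.031 ]
[-0.0986  0.9951] [0.0005 0.0025]
lugs [[ 0.6334 -0.0983  0.027 ]
 [ 0.5986 -0.0941  0.027 ]] -6.838843883837138
board [[ 0.6444 -0.0464  0.022 ]
 [ 0.6493 -0.1442  0.022 ]
 [ 0.4815 -0.1468  0.022 ]
 [ 0.4777 -0.0499  0.022 ]]
[[-0.897   0.442  -0.0007]
 [ 0.442   0.897  -0.0015]
 [-0.0001 -0.0017 -1.    ]]
```

```bash
python3 - <<'E'
from h import *
print(ray("top",[[420,243],[75,247]],0.0))
E
python3 -m jog '{"steps":[[[0,-0.01,0,0],[0,-0.025,0,0],[0,-0.03,0,0],[0,-0.03,0,0],[0,-0.03,0,0],[0,-0.03,0,0],[0,-0.02,0,0],[0,-0.005,0,0]]]}'
```

```text
[[ 0.39720937 -0.29738346  0.        ]
 [ 0.40271931  0.50641147  0.        ]]
time: 0.77
ee_pos: [0.2066, 0.4189, 0.2482]
tcp_rot: [0.0, 0.227, 0.974, -0.001]
contact_force: [0.2, 0.4, 0.0]
grip_width: 1.003
finger_force: 0.0
```

```bash
python3 -m jog '{"steps":[[[-0.015,-0.005,0,0],[-0.03,-0.011,0,0],[-0.03,-0.011,0,0],[-0.03,-0.011,0,0],[-0.03,-0.011,0,0],[-0.03,-0.011,0,0],[-0.03,-0.011,0,0],[-0.03,-0.011,0,0],[-0.03,-0.011,0,0],[-0.03,-0.011,0,0],[-0.015,-0.005,0,0],[0,0,0,0]]]}'
python3 -m jog '{"steps":[[[-0.015,-0.009,0,0],[-0.029,-0.0175,0,0],[-0.029,-0.0175,0,0],[-0.029,-0.0175,0.005,0],[-0.029,-0.0175,0.01,0],[-0.029,-0.0175,0.01,0],[-0.029,-0.0175,0.01,0],[-0.029,-0.0175,0.01,0],[-0.029,-0.0175,0.01,0],[-0.029,-0.0175,0.01,0],[-0.015,-0.009,0.005,0],[0,0,0,-6.5],[0,0,0,-6.5],[0,0,0,-6.4],[0,0,0,0],[0,0,0,0]]]}'
cat > obs.py <<'E'
from h import *
np.set_printoptions(precision=4,suppress=True)
o=get_obs();q=o['tcp_rot'];M=R.from_quat([q[1],q[2],q[3],q[0]]).as_matrix()
print(o['ee_pos'],o['joints'],"\n",M)
import sys
if len(sys.argv)>3: print("to tool:",M.T@(np.array(sys.argv[1:4],float)-o['ee_pos']))
E
python3 obs.py .616 -.0965 .1
python3 - <<'E'
from h import *
p,d=camera("top");cv2.imwrite("pics/t1.png",cv2.resize(p[100:250,260:410,::-1],None,fx=4,fy=4))
E
```

```text
time: 1.77
ee_pos: [0.4319, 0.1876, 0.2482]
tcp_rot: [0.001, 0.23, 0.973, -0.001]
contact_force: [0.7, -0.3, 1.0]
grip_width: 1.006
finger_force: 0.0
time: 3.1
ee_pos: [0.6125, -0.0939, 0.1779]
tcp_rot: [-0.0, 0.061, 0.998, 0.0]
contact_force: [-0.2, 0.3, -0.4]
grip_width: 0.998
finger_force: 0.0
[ 0.6125 -0.0939  0.1779] [-0.3361  0.3257  0.546   1.6402 -0.1777  1.226   1.6966] 
 [[-0.9927  0.1209 -0.0004]
 [ 0.1209  0.9927  0.0003]
 [ 0.0005  0.0002 -1.    ]]
to tool: [-0.0039 -0.0022  0.0779]
```

View pics/t1.png

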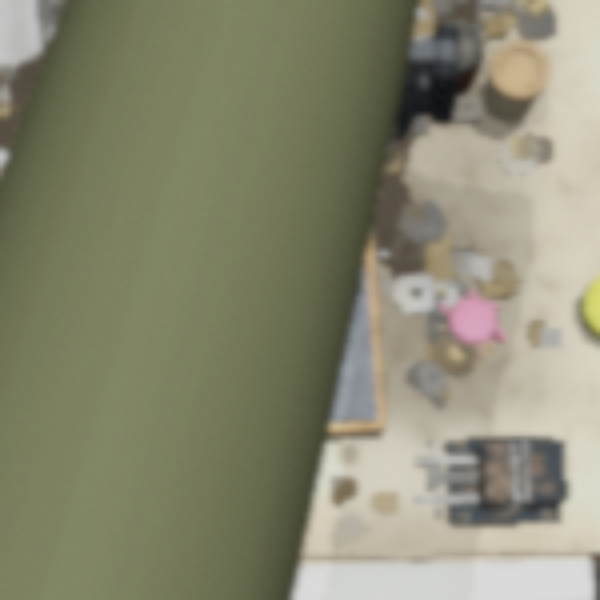

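```bash
python3 -m jog '{"steps":[[[-0.004,-0.002,0.01,0],[0,0,0.025,0],[0,0,0.025,0],[0,0,0.025,0],[0,0,0.02,0],[0,0,0.015,0],[0,0,0.01,0],[0,0,0.005,0],[0,0,0.003,0],[0,0,0,0],[0,0,0,0]]]}'
python3 -m jog '{"steps":[[[0,0,0,0],[0,0,0,0],[0,0,0,0],[0,0,0,0],[0,0,0,0],[0,0,0,0],[0,0,0,0],[0,0,0,0],[0,0,0,0],[0,0,0,0],[0,0,0,0],[0,0,0,0]]]}' -1 30; python3 obs.py
```

```text
time: 4.07
ee_pos: [0.6166, -0.0974, 0.0412]
tcp_rot: [0.001, 0.06, 0.998, 0.0]
contact_force: [0.6, -0.2, 0.4]
grip_width: 0.999
finger_force: 0.0
time: 5.07
ee_pos: [0.6162, -0.0972, 0.0409]
tcp_rot: [0.0, 0.06, 0.998, 0.0]
contact_force: [-1.9, 1.8, 5.5]
grip_width: 0.352
finger_force: 29.6
[ 0.6162 -0.0972  0.0409] [-0.2886  0.4791  0.5026  1.7452 -0.2701  0.9857  1.7684] 
 [[-0.9929  0.1189  0.0006]
 [ 0.1189  0.9929  0.0003]
 [-0.0005  0.0004 -1.    ]]
```

```bash
python3 -m jog '{"steps":[[[0,0,-0.005,0],[0,0,-0.015,0],[0,0,-0.03,0],[0,0,-0.03,0],[0,0,-0.03,0],[0,0,-0.015,0],[0,0,-0.005,0],[0.008,0.012,0,0],[0.018,0.026,0,0],[0.018,0.026,0,0],[0.018,0.026,0,0],[0.018,0.026,0,0],[0.018,0.026,0,0],[0.018,0.026,0,0],[0.016,0.024,0,0],[0.008,0.012,0,0],[0,0,0,0]]]}'
python3 -m jog '{"steps":[[[0,0,0,4],[0,0,0,6.9],[0,0,0,6.9],[0,0,0,6.9],[0,0,0,6.9],[0,0,0,6.9],[0,0,0,6.9],[0,0,0,6.9],[0,0,0,6.9],[0,0,0,6.9],[0,0,0,6.9],[0,0,0,6.9],[0,0,0,6.9],[0,0,0,6.9],[0,0,0,3],[0,0,0,0],[0,0,0,0]]]}'; python3 obs.py .502 .127 .053
python3 - <<'E'
from h import *
p,d=camera("top");cv2.imwrite("pics/t2.png",cv2.resize(p[120:270,120:320,::-1],None,fx=4,fy=4))
E
```

```text
time: 6.48
ee_pos: [0.4984, 0.1261, 0.1688]
tcp_rot: [-0.002, 0.056, 0.998, 0.0]
contact_force: [0.0, -0.1, -1.1]
grip_width: 0.353
finger_force: 29.8
time: 7.9
ee_pos: [0.501, 0.1209, 0.1696]
tcp_rot: [0.0, 0.785, 0.619, -0.001]
contact_force: [-0.5, 0.6, 0.0]
grip_width: 0.352
finger_force: 29.8
[0.501  0.1209 0.1696] [-0.7532  0.0905  0.4914  1.8988 -0.0457  1.1644 -0.4809] 
 [[ 0.2333  0.9724 -0.0009]
 [ 0.9724 -0.2333 -0.001 ]
 [-0.0012 -0.0007 -1.    ]]
to tool: [ 0.0063 -0.0004  0.1166]
```

View pics/t2.png

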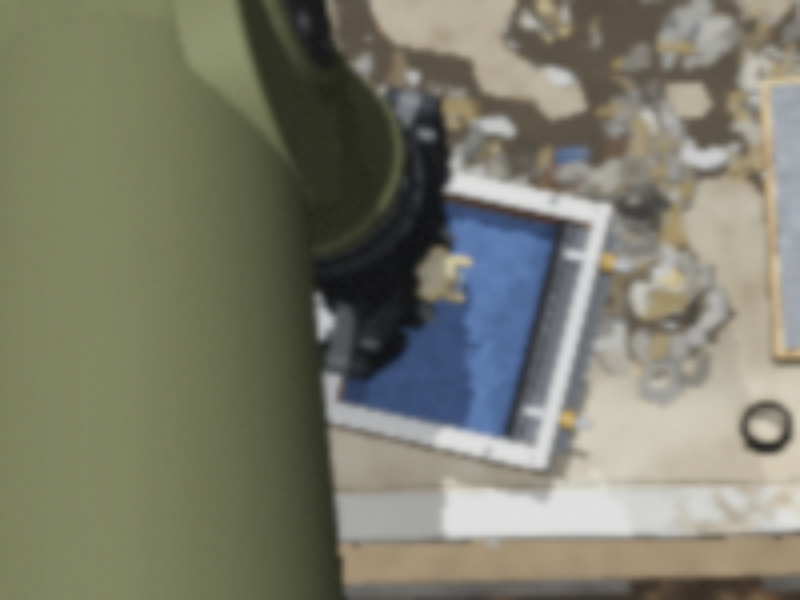

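The watch is in the fingers, at crop (440,275), above the felt. The fingers lie along the case's x axis. Next I lower it.

```bash
python3 -m jog '{"steps":[[[0.005,0,0.01,0],[0,0,0.02,0],[0,0,0.025,0],[0,0,0.025,0],[0,0,0.015,0],[0,0,0.01,0],[0,0,0.005,0],[0,0,0.003,0],[0,0,0.002,0],[0,0,0.001,0],[0,0,0,0]]]}'
python3 -m jog '{"steps":[[[0,0,0.0007,0],[0,0,0.0007,0],[0,0,0,0],[0,0,0,0]]]}'
python3 -m jog '{"steps":[[[0,0,0.0007,0],[0,0,0,0],[0,0,0,0]]]}'
```

```text
time: 8.87
ee_pos: [0.5029, 0.127, 0.0549]
tcp_rot: [0.0, 0.785, 0.619, 0.001]
contact_force: [-0.2, 0.4, -0.7]
grip_width: 0.355
finger_force: 29.8
time: 9.2
ee_pos: [0.5024, 0.1269, 0.0531]
tcp_rot: [-0.0, 0.785, 0.619, 0.0]
contact_force: [-0.4, -0.4, 0.1]
grip_width: 0.35
finger_force: 29.8
time: 9.45
ee_pos: [0.5023, 0.1268, 0.0522]
tcp_rot: [-0.0, 0.785, 0.619, -0.0]
contact_force: [-0.3, 0.2, -0.8]
grip_width: 0.35
finger_force: 29.8
```

```bash
python3 -m jog '{"steps":[[[0,0,0.0007,0],[0,0,0,0],[0,0,0,0]]]}'
python3 -m jog '{"steps":[[[0,0,0.0007,0],[0,0,0,0],[0,0,0,0]]]}'
```

```text
time: 9.7
ee_pos: [0.5023, 0.1268, 0.0515]
tcp_rot: [-0.0, 0.785, 0.619, -0.0]
contact_force: [-0.1, -0.2, -1.5]
grip_width: 0.354
finger_force: 29.8
time: 9.95
ee_pos: [0.5024, 0.1268, 0.051]
tcp_rot: [0.0, 0.785, 0.619, 0.0]
contact_force: [-0.3, 0.8, 1.4]
grip_width: 0.353
finger_force: 29.9
```

```bash
python3 -m jog '{"steps":[[[0,0,0.0006,0],[0,0,0,0],[0,0,0,0]]]}'
python3 -m jog '{"steps":[[[0,0,0,0],[0,0,0,0],[0,0,0,0],[0,0,0,0],[0,0,0,0],[0,0,0,0]]]}' 0.3
python3 -m jog '{"steps":[[[0,0,-0.003,0],[0,0,-0.007,0],[0,0,-0.015,0],[0,0,-0.025,0],[0,0,-0.025,0],[0,0,-0.025,0],[0,0,-0.015,0],[0,0,-0.005,0],[0,0,0,0]]]}'; python3 obs.py
```

```text
time: 10.2
ee_pos: [0.5025, 0.1268, 0.0508]
tcp_rot: [-0.0, 0.786, 0.619, 0.0]
contact_force: [-1.2, -1.0, 4.7]
grip_width: 0.352
finger_force: 30.1
time: 10.7
ee_pos: [0.5023, 0.1268, 0.0502]
tcp_rot: [0.0, 0.785, 0.619, -0.0]
contact_force: [-0.4, -1.4, 0.3]
grip_width: 0.65
finger_force: 0.0
time: 11.45
ee_pos: [0.5033, 0.1271, 0.172]
tcp_rot: [0.0, 0.785, 0.619, 0.002]
contact_force: [-0.4, 0.0, -0.6]
grip_width: 0.651
finger_force: 0.0
[0.5033 0.1271 0.172 ] [-0.7616  0.093   0.4914  1.8912 -0.0487  1.1652 -0.4891] 
 [[ 0.2339  0.9723  0.0031]
 [ 0.9723 -0.2339  0.0018]
 [ 0.0025  0.0026 -1.    ]]
```

```bash
python3 -m jog '{"steps":[[[0.01,0,0,0],[0.025,0,0,0],[0.03,-0.003,0,0],[0.03,0,0,0],[0.022,0,0,0],[0.01,0,0,0],[0,0,0.01,0],[0,0,0.02,0],[0,0,0.015,0],[0,0,0,0],[0,0,0,0]]]}' -1 30; python3 obs.py .530 .251 .089
python3 - <<'E'
from h import *
p,d=camera("top");cv2.imwrite("pics/t3.png",cv2.resize(p[130:250,130:290,::-1],None,fx=5,fy=5))
E
```

```text
time: 12.37
ee_pos: [0.5282, 0.2487, 0.1236]
tcp_rot: [0.0, 0.786, 0.618, -0.002]
contact_force: [0.7, -0.7, 1.1]
grip_width: 0.001
finger_force: 0.0
[0.5282 0.2487 0.1236] [-0.8413  0.2884  0.4154  1.7799 -0.1277  1.1037 -0.6213] 
 [[ 0.236   0.9717 -0.0029]
 [ 0.9717 -0.236  -0.0025]
 [-0.0031 -0.0022 -1.    ]]
to tool: [0.0028 0.0013 0.0346]
```

View pics/t3.png

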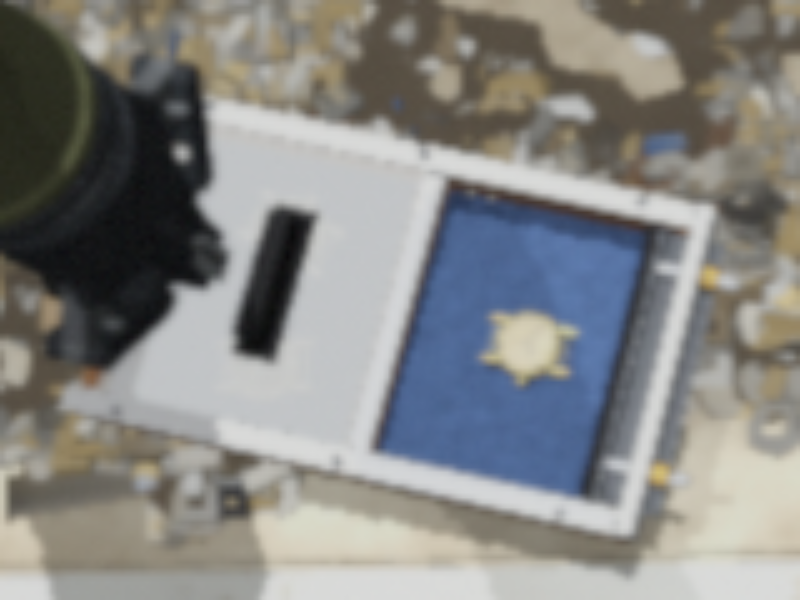

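The watch lies dial up on the felt at crop (527,345). The fingers are behind the handle, whose centre is at crop (275,285). The strip edge runs (655,225) to (590,495), and the door's front edge runs (445,185) to (378,450).

```bash
python3 - <<'E'
from h import *
np.set_printoptions(precision=4,suppress=True)
f=lambda u,z:ray("top",np.array(u)/5+[129.6,129.6],z)[:,:2]
yv=np.array([.2327,.9726]);o=np.array([.5158,.185])
for n,u,z in(("strip",[[655,225],[590,495]],.062),("door",[[448,187],[378,450]],.063),("handle top edges",[[277,207],[318,213],[240,348],[272,357]],.0865),("frame outer",[[713,210],[632,535]],.075)):
    print(n,(f(u,z)-o)@yv)
E
python3 -m jog '{"steps":[[[0.003,0.001,0.01,0],[0,0,0.015,0],[0,0,0.008,0],[0,0,0.002,0],[0,0,0,0],[0,0,0,0]]]}'
```

```text
strip [-0.1074 -0.1087]
door [-0.0128 -0.0136]
handle top edges [0.0504 0.0322 0.0489 0.0343]
frame outer [-0.1332 -0.133 ]
time: 12.92
ee_pos: [0.5311, 0.2537, 0.0907]
tcp_rot: [0.0, 0.786, 0.619, 0.0]
contact_force: [-0.8, 0.4, 0.3]
grip_width: 0.0
finger_force: 0.0
```

```bash
python3 -m jog '{"steps":[[[-0.003,0,0,0],[-0.003,0,0,0],[-0.002,0,0,0],[-0.002,0,0,0],[-0.002,0,0,0],[-0.002,0,0,0],[0,0,0,0]]]}';  python3 obs.py
```

```text
time: 13.5
ee_pos: [0.5281, 0.2413, 0.0911]
tcp_rot: [-0.0, 0.785, 0.619, 0.002]
contact_force: [1.8, 3.8, -0.2]
grip_width: -0.001
finger_force: 2.2
[0.5281 0.2413 0.0911] [-0.8254  0.3141  0.4116  1.8213 -0.1462  1.0325 -0.5927] 
 [[ 0.2336  0.9723  0.0023]
 [ 0.9723 -0.2336  0.0027]
 [ 0.0031  0.0016 -1.    ]]
```

```bash
python3 -m jog '{"steps":[[[-0.002,0,0,0],[-0.003,0,0,0],[-0.004,0,0,0],[-0.004,0,0,0],[-0.004,0,0,0],[-0.004,0,0,0],[-0.004,0,0,0],[-0.004,0,0,0],[-0.004,0,0,0],[-0.004,0,0,0],[-0.004,0,0,0],[-0.004,0,0,0],[-0.004,0,0,0],[-0.003,0,0,0],[-0.002,0,0,0],[0,0,0,0],[0,0,0,0]]]}';  python3 obs.py
```

```text
time: 14.92
ee_pos: [0.5151, 0.1881, 0.0908]
tcp_rot: [-0.0, 0.785, 0.619, 0.001]
contact_force: [-0.0, 4.4, 3.2]
grip_width: -0.0
finger_force: 2.1
[0.5151 0.1881 0.0908] [-0.7859  0.2518  0.4381  1.8993 -0.1254  1.016  -0.5296] 
 [[ 0.2336  0.9723  0.0007]
 [ 0.9723 -0.2336  0.0009]
 [ 0.001   0.0005 -1.    ]]
```

```bash
cat > chk.py <<'E'
from h import *
o=get_obs();f=o['contact_force'];p=o['ee_pos'];y=np.array([.2336,.9723,0])
print("push %.1f  y %.4f"%(f@y,(p-[.5158,.185,0])@y));raise SystemExit(f@y>7.5)
E
python3 -m jog '{"steps":[[[-0.0015,0,0,0],[-0.0015,0,0,0],[-0.0015,0,0,0],[-0.0015,0,0,0],[-0.0015,0,0,0],[-0.0015,0,0,0],[-0.0015,0,0,0],[-0.0015,0,0,0],[-0.001,0,0,0],[-0.001,0,0,0],[0,0,0,0]]]}' >/dev/null; python3 chk.py &&
python3 -m jog '{"steps":[[[-0.0008,0,0,0],[-0.0008,0,0,0],[0,0,0,0]]]}' >/dev/null; python3 chk.py &&
python3 -m jog '{"steps":[[[-0.0008,0,0,0],[-0.0008,0,0,0],[0,0,0,0]]]}' >/dev/null && python3 chk.py &&
python3 -m jog '{"steps":[[[-0.0008,0,0,0],[-0.0008,0,0,0],[0,0,0,0]]]}' >/dev/null && python3 chk.py &&
python3 -m jog '{"steps":[[[-0.0008,0,0,0],[-0.0008,0,0,0],[0,0,0,0]]]}' >/dev/null && python3 chk.py &&
python3 -m jog '{"steps":[[[-0.0008,0,0,0],[-0.0008,0,0,0],[0,0,0,0]]]}' >/dev/null && python3 chk.py
```

```text
push 4.9  y -0.0111
push 4.9  y -0.0111False
False
```

```bash
sed -i 's/SystemExit(f@y>7.5)/SystemExit(int(f@y>7.5))/' chk.py
python3 -m jog '{"steps":[[[-0.0008,0,0,0],[-0.0008,0,0,0],[-0.0008,0,0,0],[0,0,0,0]]]}' >/dev/null && python3 chk.py &&
python3 -m jog '{"steps":[[[-0.0008,0,0,0],[-0.0008,0,0,0],[0,0,0,0]]]}' >/dev/null && python3 chk.py &&
python3 -m jog '{"steps":[[[-0.0008,0,0,0],[-0.0008,0,0,0],[0,0,0,0]]]}' >/dev/null && python3 chk.py &&
python3 -m jog '{"steps":[[[-0.0008,0,0,0],[-0.0008,0,0,0],[0,0,0,0]]]}' >/dev/null && python3 chk.py &&
python3 -m jog '{"steps":[[[-0.0008,0,0,0],[-0.0008,0,0,0],[0,0,0,0]]]}' >/dev/null && python3 chk.py &&
python3 -m jog '{"steps":[[[-0.0008,0,0,0],[-0.0008,0,0,0],[0,0,0,0]]]}' >/dev/null && python3 chk.py &&
python3 -m jog '{"steps":[[[-0.0008,0,0,0],[-0.0008,0,0,0],[0,0,0,0]]]}' >/dev/null && python3 chk.py &&
python3 -m jog '{"steps":[[[-0.0008,0,0,0],[-0.0008,0,0,0],[0,0,0,0]]]}' >/dev/null && python3 chk.py
```

```text
push 3.7  y -0.0137
push 4.8  y -0.0154
push 4.6  y -0.0171
push 5.0  y -0.0188
push 5.6  y -0.0205
push 4.7  y -0.0221
push 4.5  y -0.0237
push 4.1  y -0.0253
```

```bash
python3 -m jog '{"steps":[[[-0.0008,0,0,0],[-0.0008,0,0,0],[0,0,0,0]]]}' >/dev/null && python3 chk.py &&
python3 -m jog '{"steps":[[[-0.0008,0,0,0],[-0.0008,0,0,0],[0,0,0,0]]]}' >/dev/null && python3 chk.py &&
python3 -m jog '{"steps":[[[-0.0008,0,0,0],[-0.0008,0,0,0],[0,0,0,0]]]}' >/dev/null && python3 chk.py &&
python3 -m jog '{"steps":[[[-0.0008,0,0,0],[-0.0008,0,0,0],[0,0,0,0]]]}' >/dev/null && python3 chk.py &&
python3 -m jog '{"steps":[[[-0.0008,0,0,0],[-0.0008,0,0,0],[0,0,0,0]]]}' >/dev/null && python3 chk.py &&
python3 -m jog '{"steps":[[[-0.0008,0,0,0],[-0.0008,0,0,0],[0,0,0,0]]]}' >/dev/null && python3 chk.py &&
python3 -m jog '{"steps":[[[-0.0008,0,0,0],[-0.0008,0,0,0],[0,0,0,0]]]}' >/dev/null && python3 chk.py &&
python3 -m jog '{"steps":[[[-0.0008,0,0,0],[-0.0008,0,0,0],[0,0,0,0]]]}' >/dev/null && python3 chk.py
```

```text
push 4.8  y -0.0270
push 5.5  y -0.0280
push 7.9  y -0.0285
```

```bash
python3 -m jog '{"steps":[[[-0.0008,0,0,0],[0,0,0,0],[0,0,0,0]]]}' >/dev/null ; python3 chk.py
python3 -m jog '{"steps":[[[-0.0008,0,0,0],[0,0,0,0],[0,0,0,0]]]}' >/dev/null ; python3 chk.py
```

```text
push 8.7  y -0.0287
push 11.1  y -0.0290
```

```bash
python3 -m jog '{"steps":[[[-0.0008,0,0,0],[0,0,0,0],[0,0,0,0]]]}' >/dev/null ; python3 chk.py
python3 -m jog '{"steps":[[[-0.0008,0,0,0],[0,0,0,0],[0,0,0,0],[0,0,0,0],[0,0,0,0],[0,0,0,0]]]}' >/dev/null ; python3 chk.py
```

```text
push 11.5  y -0.0292
push 13.1  y -0.0295
```

```bash
python3 -m jog '{"steps":[[[0.001,0,0,0],[0.001,0,0,0],[0.001,0,0,0],[0.002,0,0,0],[0.003,0,0,0],[0.005,0,0,0],[0.008,0,0,0],[0.008,0,0,0],[0.005,0,-0.01,0],[0,0,-0.02,0],[0,0,-0.03,0],[0.02,0,-0.03,0],[0.03,0,-0.02,0],[0.03,0,0,0],[0.03,0,0,0],[0.02,0,0,0],[0.005,0,0,0],[0,0,0,0],[0,0,0,0],[0,0,0,0]]]}'
python3 - <<'E'
from h import *
p,d=camera("top");cv2.imwrite("pics/t4.png",cv2.resize(p[130:250,130:290,::-1],None,fx=5,fy=5))
E
```

```text
time: 21.58
ee_pos: [0.5464, 0.3151, 0.2004]
tcp_rot: [0.0, 0.786, 0.618, -0.0]
contact_force: [-0.1, -0.8, 0.2]
grip_width: 0.001
finger_force: 0.0
```

View pics/t4.png

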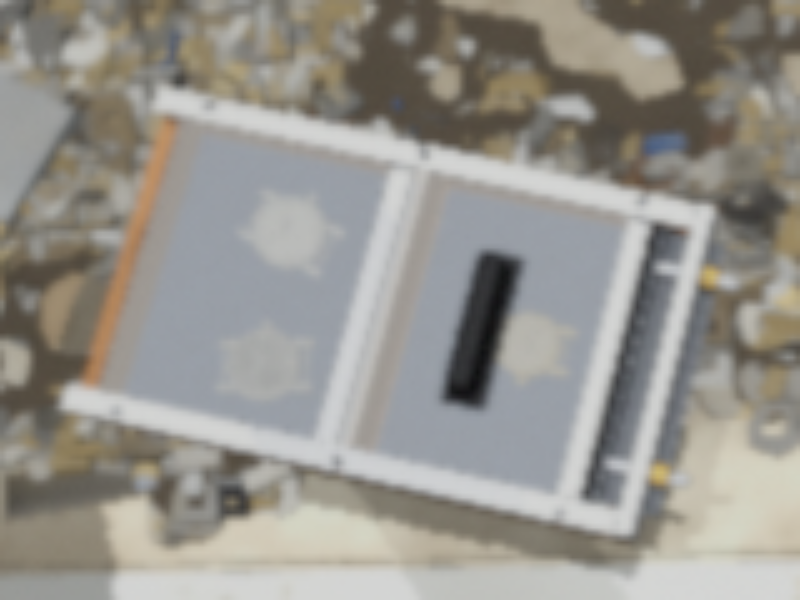

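The door's front edge is against the strip at about crop (645,230) to (585,490). The watch lies undisturbed under the glass at (535,345), and the arm is clear. I'm handing in.

```bash
python3 -c "from station import *; print(sign_off())"
```

```text
the job is handed in; nothing more can be done
None
```

I handed the job in at about 22 s: the gold watch lies dial up on the felt, and the door is shut against the rubber stop (last push about 13 N, so roughly 8 N on the rubber) with the arm clear; sign-off gave no verdict, and I couldn't measure the pressure left after letting go.

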